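# Touch open a push-latch spice cupboard

### The job

Get the little spice cupboard open so that the cook can reach in: with the fingertips, slide the one thing that stands in the swing of its white door (the tin, the jam jar or the blue mug) aside along the worktop, clear of the door's whole swing, without picking it up or tipping it. Then push the handleless door in near its free edge until the touch catch lets go and it springs ajar, and with a finger behind it swing it open until it stands square to the cupboard's front, or further. Leave all the other things where they stand.

Things in the scene. Friction and masses are not known exactly. Their poses are not given: they have to be found in the camera images.
- cupboard: Small pale-wood cupboard fixed on the worktop, 140 mm deep (x), 300 wide (y), 220 high, top bare. Origin under its centre at worktop height; x points from front to back, z up. A white handleless door shuts its left part (y > -25 mm), opening towards the robot; the right part is an open bay with a dark green tin that stays there. A shut door's front face lies 92 mm before the centre.
- cupboard_door (a joint): Angle of the white door in rad: 0 shut, 1.57 square to the front, stop at 1.75. Door 174 mm wide, 16 thick, from 16 to 216 mm above the worktop, hinged at its left edge (cupboard's +y side, steel knuckles), free edge right. A sprung touch catch inside: once tripped, it throws the door ajar to about 0.35 to 0.6 rad. From there the door swings freely (drag under 1 N) and stays where left.
- push_spot (a point): Where to press, on the door's front face: 140 mm from the hinge axis, 34 mm in from the free edge, 186 mm above the worktop. Moves with the door; its -x is where the front looks, +y to the hinge. Pressed in here by 3 to 5 mm (about 6 N; a stop is met at 5 mm) the catch trips, and as the finger draws back the door follows and springs ajar. It cannot latch again: pushed back, it springs out anew.
- hinge_top (a point): Top of the upright hinge axis at the door's left edge, 220 mm above the worktop; 76 mm in front of and 151 mm to the left of the cupboard's centre. The axis lies in the plane of the door's back face. The door's free edge sweeps a circle of 175 mm radius round it.
- food_tin: Food tin with a coloured paper label, 75 mm across, 58 mm high, about 0.26 kg, loose. Origin under its centre. It may be the thing that stands in the door's way: that is the one whose centre is less than 200 mm (in plan) from the hinge axis.
- jam: Jam jar with a white lid, 65 mm across, 94 mm high, loose. Origin under its centre. It may be the thing in the door's way.
- blue_mug: Blue mug standing upright, 89 mm across, 99 mm high, its handle sticking out to 80 mm from its axis along its own +y. Loose. Origin under its centre. It may be the thing in the door's way.
- shears: Kitchen scissors with green handles lying on the worktop at the left, 206 by 84 by 11 mm, loose. Origin under their middle. Not needed.
Mind the look-alikes: they are no part of the job. What is shaped like the jam but purple is not meant.

How it is judged:
By the outcome, as a careful person would: the job done as asked, in the order asked, and still so for the second after the job is handed in, with the robot touching nothing.
It also fails if it takes over 61 s, if anything falls off the work surface, if the arm or the gripper's body presses on something with over 40 N, if the wrist force passes 120 N, or if a joint passes its speed limit or range.

### The arm

A 7-joint arm with a two-finger parallel gripper is mounted at the origin on a cart in front of the work surface, level with it; the furniture and walls round the work are solid. World frame = base frame: x ahead of the robot, y to its left, z up, the work surface at z = 0. Lengths are in m, angles in rad, forces in N, time in s.
With the tool pointing down it reaches from about 0.425 to 0.925 m from the base axis. Payload 6.8 kg.
Tool frame: the origin (TCP) lies on the centre line of the jaws, within the pads' length; the fingertips stand 11 mm ahead of it and the grasp point (between the pads) lies 8 mm behind it; z points along the fingers, y is the direction in which the jaws open and shut (so a half turn about z gives the same grasp; the last joint's range is limited). The gripper opens to 85 mm and grips with 20 to 120 N. Pads are 22 mm wide; open, the fingers measure 114 mm over their backs; the gripper's body (76 mm by 85 mm) begins 54 mm behind the grasp point. The pads swing forward as they close: fully open they stand 13 mm farther back than shut.
Start: joints at [1.007, 0.477, 0.022, 1.555, -0.011, 1.109, -0.083], TCP at [0.297, -0.606, 0.242] pointing down, gripper open.
Joint ranges: [-2.96, 2.96], [-0.34, 2.1], [-1.41, 1.46], [0.24, 2.44], [-1.37, 4.51], [0.17, 1.92], [-2.96, 2.96]. Speed limits (rad/s): [2.39, 2.39, 3.14, 3.14, 3.14, 3.14, 3.14].

### API

Orientations are given as a rotation vector (axis times angle).
In Python, from bench import r gives the robot as it stands.
- The arm moves only by the tool send_rows, never from a script. Its argument "deltas" is a list of rows, each a list of 7 numbers: the opening, from 0 (shut) to 1 (fully open), then the shift along the tool's x, y, z as a fraction of full scale, then the turn, a rotation vector about the tool's x, y, z as a fraction of full scale. In form: [[hand, x, y, z, ax, ay, az], ...]. A call has 1 to 20 rows; each row is the pose to reach, as a shift and turn from the pose commanded when the call began, along the tool's axes at that moment, turning the shorter way round; what a row does not reach only later rows make up. Full scale, the value 1, is 150 mm for a shift and 180 degrees for a turn. A row lasts 1/12 s, in which the tool goes at most 41.7 mm and 7.16 degrees, less where a joint would pass 70% of its speed; a pose out of reach is approached as far as the arm can. A call with a number of a shift or a turn outside -1 to 1 is refused whole. A call with a gripper value outside its range is refused whole. The fingers move at their own pace and stop on an object; "squeeze" is the grip in N (left out, the last holds). Time passes only in rows, so rows that repeat a pose let the fingers close. It gives the time, the measured TCP pose, the force and the opening at its end, in the units of the state.
- r.get_obs(): the state, without advancing time (a new reading comes with each control period).
- r.grab_frame(name): name is "side" or "top"; returns a dict with "pixels" (384x512x3 uint8, red, green, blue), "camera_matrix" (3x3 intrinsics, pixels), "dist_coeffs" ([k1, k2, p1, p2, k3] as OpenCV has them; the pictures are not rectified), "rvec" (rotation vector, rad) and "tvec" (3), from world to camera coordinates, as OpenCV has them. Camera axes: x right, y down, z forward; pixel columns grow to the right and rows downward; lengths in m; the calibration is good to about 2 mm. A picture is of the moment at which its call begins. There is no depth.
- r.hand_in(): hands the job in, once; it reports no verdict.
The state is a dict: "clock": time; "joints": joint angles; "qvel": joint speeds; "tau": joint torques, N m; "tcp_pos": TCP position; "orientation": TCP orientation; "contact_force": force on the tool from outside, world axes, zero at the start; "moment": the same for the moment, N m; "grip_width": finger opening in m.
Only numpy, scipy, OpenCV 4.12 (cv2) and the standard library are available. Lean on these libraries where they do the work, as an engineer would, in place of code of your own. Each camera call takes 0.05 s, during which the arm holds its last target. There are 200 camera calls.

## Working session

There is one attempt and no reset: what is moved stays moved. The work goes in short steps, Python scripts to look and compute and a tool call to move; the robot and the scene stay as the last step left them, time stands still between calls to the robot, and variables do not carry over. Pictures are saved under pics/ and viewed, about 8 in all and at most 12, crops included, and the job is handed in when it is done.

Besides the shell and the picture viewer there is one more tool, called after "Emit:" as name(argument=value, ...) on one line, values as JSON. send_rows: Moves the arm, as the interface text tells. Shift numbers are shares of 150 mm and turn numbers shares of 180 degrees, none past 1 either way. Its arguments: {"type":"object","properties":{"deltas":{"type":"array","items":{"type":"array","items":{"type":"number"}}},"squeeze":{"type":"number"}},"required":["deltas"]}

```bash
ls; mkdir -p pics; cat > h.py <<'E'
import numpy as np, cv2
from bench import r
def ray(f,uv):
    n=cv2.undistortPoints(np.array(uv,float).reshape(-1,1,2),np.array(f["camera_matrix"]),np.array(f["dist_coeffs"])).reshape(-1,2)
    R=cv2.Rodrigues(np.array(f["rvec"],float))[0];t=np.array(f["tvec"],float).ravel()
    return -R.T@t,(R.T@np.c_[n,np.ones(len(n))].T).T
def onz(f,uv,z):
    c,d=ray(f,uv); return c+d*((z-c[2])/d[:,2])[:,None]
def proj(f,p):
    return cv2.projectPoints(np.array(p,float).reshape(-1,1,3),np.array(f["rvec"],float),np.array(f["tvec"],float),np.array(f["camera_matrix"]),np.array(f["dist_coeffs"]))[0].reshape(-1,2)
def save(f,n,crop=None,s=1.5):
    im=f["pixels"][:,:,::-1]
    if crop: im=im[crop[1]:crop[3],crop[0]:crop[2]]
    cv2.imwrite("pics/"+n,cv2.resize(im,None,fx=s,fy=s,interpolation=cv2.INTER_CUBIC))
E
python3 - <<'E'
from h import *
import pickle
F={}
for n in("side","top"):
    f=F[n]=r.grab_frame(n); save(f,n+"0.png"); print(n,ray(f,[[256,192]]))
pickle.dump(F,open("f0.pkl","wb"));print(r.get_obs())
E
```

```text
pics
side (array([-0.51456213, -0.20632001,  1.39496205]), array([[ 0.58914902,  0.24341439, -0.77062196]]))
top (array([0.33809203, 0.1990147 , 1.29852036]), array([[ 0.10270454,  0.02215657, -0.99484894]]))
{'clock': 0.1, 'joints': array([ 1.00689709,  0.47777337,  0.02236459,  1.55632144, -0.01149298,
        1.10929721, -0.08308217]), 'qvel': array([ 0.0010184 , -0.00125236, -0.00047835, -0.00195865,  0.00032902,
        0.00076254, -0.00050386]), 'tau': array([ 5.28838325e-03, -5.97760856e+01,  1.61428783e+00, -2.81954080e+01,
        1.28572300e-02,  5.07191449e-03, -2.71413518e-05]), 'tcp_pos': array([ 0.29687917, -0.60564905,  0.24139899]), 'orientation': array([-3.05880353e+00, -7.09460153e-01,  8.03606565e-04]), 'contact_force': array([-0.39359587,  0.34682116,  0.24946812]), 'moment': array([-0.03415307, -0.00323682, -0.00741876]), 'grip_width': 0.08527187637910545}
```

View pics/top0.png

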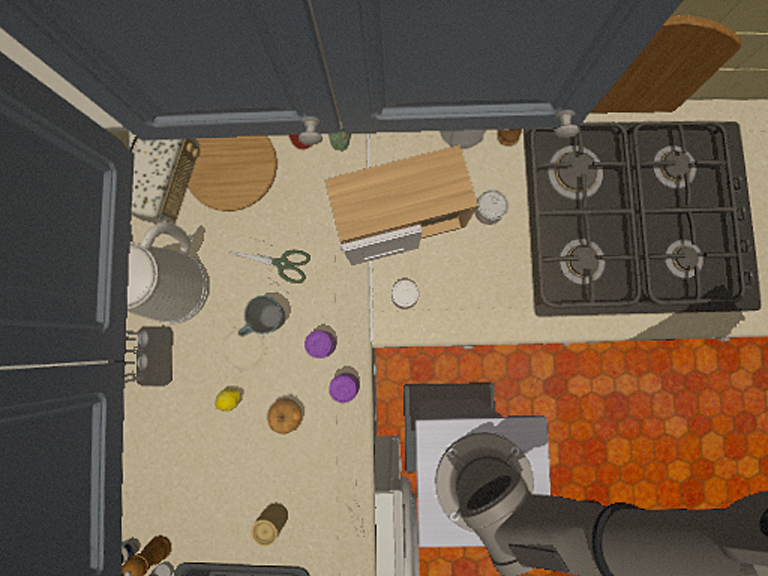

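View pics/side0.png

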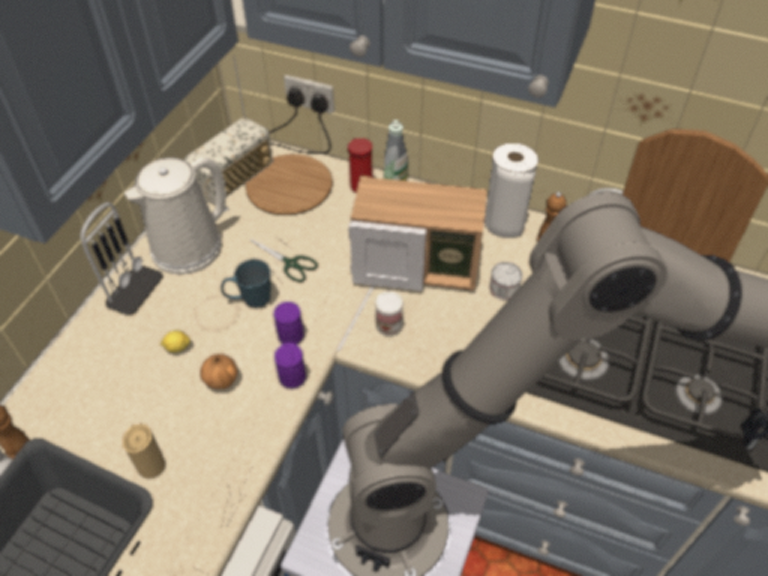

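The top view shows the cupboard roof with corners near (325,182), (462,147), (475,205) and (340,243) in the scaled picture, and the white door in front of it. The jam's white lid is at (405,292), a grey tin at (491,206), the mug at (264,315), purple jars at (320,343) and (343,387), and the shears at (275,265). Next I'll measure these.

```bash
python3 - <<'E'
from h import *
import pickle
F=pickle.load(open("f0.pkl","rb"));f=F["top"]
im=f["pixels"];hsv=cv2.cvtColor(im,cv2.COLOR_RGB2HSV)
for u,v in[(270,130),(250,140),(290,120),(250,100),(260,163),(270,195),(327,137),(176,210),(300,145)]: print((u,v),im[v,u],hsv[v,u])
save(f,"topc.png",(150,90,350,260),4)
# wood
m=((hsv[...,0]<20)&(hsv[...,1]>85)&(hsv[...,2]>120)).astype(np.uint8)
m[:90]=0;m[175:]=0;m[:,:205]=0;m[:,325:]=0
n,l,st,ce=cv2.connectedComponentsWithStats(m);k=1+np.argmax(st[1:,4]);print(st[k])
c=max(cv2.findContours((l==k).astype(np.uint8),0,2)[0],key=cv2.contourArea)
P=onz(f,c.reshape(-1,2),.22)[:,:2]
b=cv2.minAreaRect((P*1000).astype(np.float32));print(b,cv2.boxPoints(b))
E
```

```text
(270, 130) [163 126  86] [ 16 120 163]
(250, 140) [183 147 102] [ 17 113 183]
(290, 120) [177 137  91] [ 16 124 177]
(250, 100) [186 171 144] [ 19  58 186]
(260, 163) [111 103  96] [ 14  34 111]
(270, 195) [200 191 179] [ 17  27 200]
(327, 137) [179 172 160] [ 19  27 179]
(176, 210) [111 110 103] [ 26  18 111]
(300, 145) [59 55 40] [24 82 59]
[ 217   97  101   65 4010]
((652.0858154296875, 184.66868591308594), (144.344482421875, 299.8695373535156), 13.352482795715332) [[547.23846  313.88284 ]
 [616.49066   22.119453]
 [756.93317   55.45453 ]
 [687.68097  347.21793 ]]
```

View pics/topc.png

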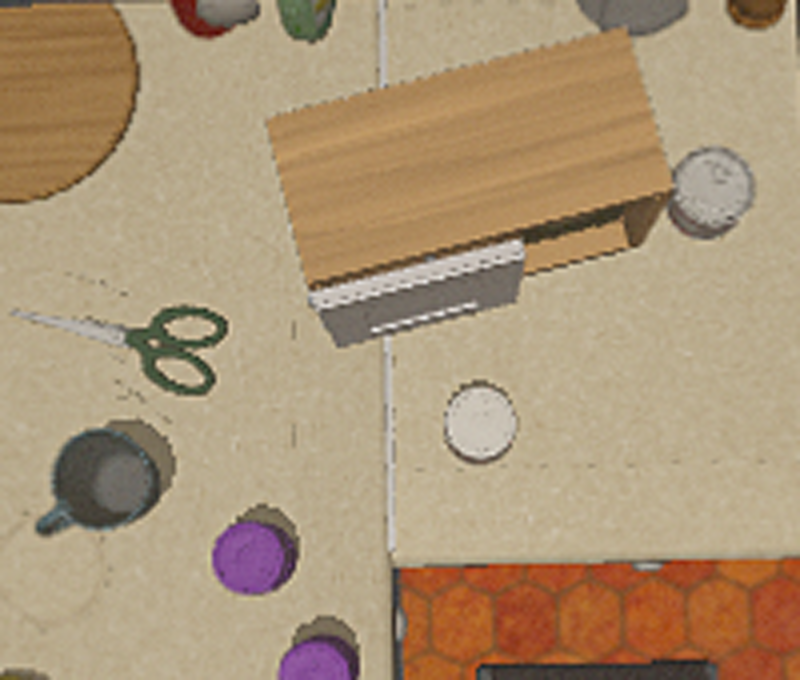

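```bash
python3 - <<'E'
from h import *
import pickle
F=pickle.load(open("f0.pkl","rb"));f=F["top"];g=F["side"]
C=np.array([.652,.1847]);a=np.radians(13.35);R=np.array([[np.cos(a),-np.sin(a)],[np.sin(a),np.cos(a)]])
w=lambda x,y,z:np.r_[C+R@[x,y],z]
H=w(-.076,.151,.22);print("H",H,"push",w(-.092,.011,.186))
for n,u,v,h in[("jam",270,196,.094),("mug",176.7,210,.099),("tin",328,137,.058),("purp1",213,229,.09),("purp2",229,257,.09),("shearsL",153,168,.01),("shearsR",207,175,.01)]:
    p=onz(f,[[u,v]],h)[0];print(n,p.round(4),"d",np.hypot(*(p-H)[:2]).round(4),"local",(R.T@(p[:2]-C)).round(3),"sidepix",proj(g,p)*1.5)
pts=[w(-.092,.15,.216),w(-.092,-.024,.216),w(-.092,.15,.016),w(-.092,-.024,.016),w(-.07,-.15,.22),w(.07,.15,.22),w(-.092,.011,.186)]
print("side",(proj(g,pts)*1.5).round(),"topcrop",((proj(f,pts)-[150,90])*4).round())
E
```

```text
H [0.54318796 0.31407132 0.22      ] push [0.55994616 0.17416006 0.186     ]
jam [0.4474 0.1778 0.094 ] d 0.1665 local [-0.201  0.041] sidepix [[389.55634349 301.73458786]]
mug [0.4059 0.5006 0.099 ] d 0.2316 local [-0.167  0.364] sidepix [[254.5397329  272.92779651]]
tin [ 0.6606 -0.0391  0.058 ] d 0.3722 local [-0.043 -0.22 ] sidepix [[506.65893836 272.87854201]]
purp1 [0.3385 0.3765 0.09  ] d 0.214 local [-0.261  0.259] sidepix [[289.33005361 312.24449742]]
purp2 [0.2426 0.3225 0.09  ] d 0.3007 local [-0.366  0.229] sidepix [[291.6139396  352.40528456]]
shearsL [0.5711 0.6149 0.01  ] d 0.3022 local [0.021 0.437] sidepix [[251.15431267 238.2086068 ]]
shearsR [0.5392 0.4095 0.01  ] d 0.0956 local [-0.058  0.245] sidepix [[317.10888991 268.93885421]]
side [[348. 225.]
 [426. 233.]
 [352. 282.]
 [422. 290.]
 [483. 231.]
 [361. 175.]
 [410. 240.]] topcrop [[312. 312.]
 [526. 256.]
 [334. 348.]
 [516. 301.]
 [673. 189.]
 [263. 118.]
 [483. 275.]]
```

The blocker is the jam, 166 mm from the hinge; the mug is at 232 mm and the tin at 372 mm. I'll push it toward -y with half-open fingertips, tool x along world y.

Emit:
send_rows(deltas=[[0.47,0.92,-0.51,-0.05,0,0,-0.355],[0.47,0.92,-0.51,-0.05,0,0,-0.355],[0.47,0.92,-0.51,-0.05,0,0,-0.355],[0.47,0.92,-0.51,-0.05,0,0,-0.355],[0.47,0.92,-0.51,-0.05,0,0,-0.355],[0.47,0.92,-0.51,-0.05,0,0,-0.355],[0.47,0.92,-0.51,-0.05,0,0,-0.355],[0.47,0.92,-0.51,-0.05,0,0,-0.355],[0.47,0.92,-0.51,-0.05,0,0,-0.355],[0.47,0.92,-0.51,-0.05,0,0,-0.355],[0.47,0.92,-0.51,-0.05,0,0,-0.355]])

```text
clock: 1.02
tcp_pos: [0.3871, -0.4766, 0.2494]
orientation: [-2.225, -2.217, -0.0]
contact_force: [0.4, 0.8, 0.3]
grip_width: 0.0403
```

Emit:
send_rows(deltas=[[0.47,1,0.5,0,0,0,0],[0.47,1,0.5,0,0,0,0],[0.47,1,0.5,0,0,0,0],[0.47,1,0.5,0,0,0,0],[0.47,1,0.5,0,0,0,0]])

```text
clock: 1.43
tcp_pos: [0.4672, -0.3172, 0.2502]
orientation: [-2.211, -2.231, -0.008]
contact_force: [0.8, 1.1, 0.5]
grip_width: 0.0402
```

Emit:
send_rows(deltas=[[0.47,1,0,0,0,0,0],[0.47,1,0,0,0,0,0],[0.47,1,0,0,0,0,0],[0.47,1,0,0,0,0,0],[0.47,1,0,0,0,0,0]])

```text
clock: 1.85
tcp_pos: [0.4627, -0.1703, 0.2501]
orientation: [-2.215, -2.227, -0.002]
contact_force: [0.2, -0.4, 0.3]
grip_width: 0.0398
```

Emit:
send_rows(deltas=[[0.47,1,0,0,0,0,0],[0.47,1,0,0,0,0,0],[0.47,1,0,0,0,0,0],[0.47,1,0,0,0,0,0],[0.47,1,0,0,0,0,0]])

```text
clock: 2.27
tcp_pos: [0.4624, -0.021, 0.2503]
orientation: [-2.215, -2.227, -0.003]
contact_force: [0.1, -0.4, 0.5]
grip_width: 0.0404
```

Emit:
send_rows(deltas=[[0.47,1,0,0,0,0,0],[0.47,1,0,0,0,0,0],[0.47,1,0,0,0,0,0],[0.47,1,0,0,0,0,0],[0.47,1,0,0,0,0,0]])

```text
clock: 2.68
tcp_pos: [0.4621, 0.1288, 0.2504]
orientation: [-2.215, -2.226, -0.005]
contact_force: [0.3, -0.5, -0.1]
grip_width: 0.0402
```

Emit:
send_rows(deltas=[[0.47,0.89,-0.1,0,0,0,0],[0.47,0.89,-0.1,0,0,0,0],[0.47,0.89,-0.1,0,0,0,0],[0.47,0.89,-0.1,0,0,0,0],[0.47,0.89,-0.1,0,0,0,0],[0.47,0.89,-0.1,0.5,0,0,0],[0.47,0.89,-0.1,1,0,0,0],[0.47,0.89,-0.1,1,0,0,0],[0.47,0.89,-0.1,1,0,0,0],[0.47,0.89,-0.1,1,0,0,0],[0.47,0.89,-0.1,1,0,0,0],[0.47,0.89,-0.1,1,0,0,0]])

```text
clock: 3.68
tcp_pos: [0.4487, 0.2564, 0.1013]
orientation: [2.223, 2.219, 0.003]
contact_force: [-0.2, 0.3, 0.8]
grip_width: 0.0403
```

```bash
python3 - <<'E'
from h import *
f=r.grab_frame("top");g=r.grab_frame("side")
a=cv2.resize(f["pixels"][90:260,150:350],(400,340));b=cv2.resize(g["pixels"][90:260,180:380],(400,340))
cv2.imwrite("pics/p1.png",np.hstack([a,b])[:,:,::-1]);o=r.get_obs();print(o["tcp_pos"],o["orientation"])
E
```

```text
[0.44890382 0.25718447 0.1019652 ] [2.22171501 2.21915086 0.00572293]
```

View pics/p1.png

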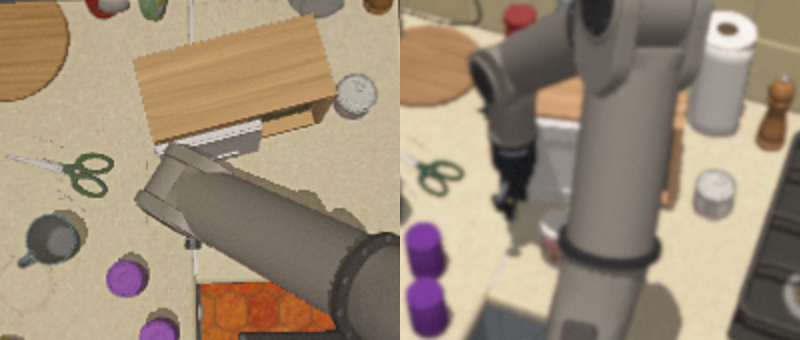

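The arm hides the jam, but the tool stands left of it with clearance. Descending, then pushing slowly toward -y.

Emit:
send_rows(deltas=[[0.47,0,0,0.2,0,0,0],[0.47,0,0,0.39,0,0,0],[0.47,0,0,0.39,0,0,0],[0.47,0,0,0.39,0,0,0]])

```text
clock: 4.12
tcp_pos: [0.4472, 0.2567, 0.0419]
orientation: [2.221, 2.222, -0.001]
contact_force: [-0.0, 0.1, 0.4]
grip_width: 0.0403
```

Emit:
send_rows(deltas=[[0.47,-0.05,0,0,0,0,0],[0.47,-0.1,0,0,0,0,0],[0.47,-0.15,0,0,0,0,0],[0.47,-0.2,0,0,0,0,0],[0.47,-0.24,0,0,0,0,0],[0.47,-0.28,0,0,0,0,0],[0.47,-0.32,0,0,0,0,0],[0.47,-0.36,0,0,0,0,0],[0.47,-0.4,0,0,0,0,0],[0.47,-0.44,0,0,0,0,0],[0.47,-0.48,0,0,0,0,0],[0.47,-0.52,0,0,0,0,0],[0.47,-0.56,0,0,0,0,0],[0.47,-0.6,0,0,0,0,0],[0.47,-0.64,0,0,0,0,0],[0.47,-0.68,0,0,0,0,0],[0.47,-0.72,0,0,0,0,0],[0.47,-0.76,0,0,0,0,0],[0.47,-0.8,0,0,0,0,0],[0.47,-0.8,0,0,0,0,0]])

```text
clock: 5.78
tcp_pos: [0.4469, 0.1347, 0.041]
orientation: [2.223, 2.219, -0.003]
contact_force: [0.4, 1.2, 0.6]
grip_width: 0.0403
```

Emit:
send_rows(deltas=[[0.47,-0.04,0,0,0,0,0],[0.47,-0.08,0,0,0,0,0],[0.47,-0.12,0,0,0,0,0],[0.47,-0.16,0,0,0,0,0],[0.47,-0.2,0,0,0,0,0],[0.47,-0.23,0,0,0,0,0],[0.47,-0.26,0,0,0,0,0],[0.47,-0.28,0,0,0,0,0],[0.47,-0.29,0,0,0,0,0],[0.47,-0.29,0,0,0,0,0],[0.47,-0.25,0,0,0,0,0],[0.47,-0.1,0,0,0,0,0],[0.47,0.05,0,0,0,0,0],[0.47,0.05,0,0,0,0,0],[0.47,0.05,0,-0.3,0,0,0],[0.47,0.05,0,-0.6,0,0,0],[0.47,0.05,0,-0.9,0,0,0],[0.47,0.05,0,-0.9,0,0,0],[0.47,0.05,0,-0.9,0,0,0]])

```text
clock: 7.37
tcp_pos: [0.4492, 0.1452, 0.1796]
orientation: [2.219, 2.219, 0.008]
contact_force: [1.0, 0.0, -0.7]
grip_width: 0.04
```

```bash
python3 - <<'E'
from h import *
f=r.grab_frame("top");g=r.grab_frame("side")
a=cv2.resize(f["pixels"][90:260,150:350],(400,340));b=cv2.resize(g["pixels"][90:260,180:380],(400,340))
cv2.imwrite("pics/p2.png",np.hstack([a,b])[:,:,::-1]);o=r.get_obs();print(o["tcp_pos"],o["orientation"],o["joints"])
E
```

```text
[0.44699111 0.14386394 0.17601907] [ 2.22101798e+00  2.22080217e+00 -7.76468806e-04] [ 0.15784815  0.29846488 -0.69681442  2.06191732  0.25189874  0.86413013
 -0.68253538]
```

View pics/p2.png

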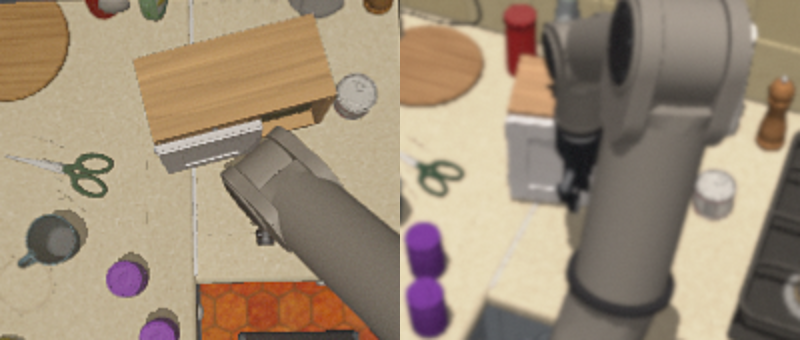

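The jam is hidden under the forearm, so I'll check it later. Now I shut the fingers and turn the tool so that its x axis points into the door.

Emit:
send_rows(deltas=[[0,0,0,-0.05,0,0,0.426],[0,0,0,-0.05,0,0,0.426],[0,0,0,-0.05,0,0,0.426],[0,0,0,-0.05,0,0,0.426],[0,0,0,-0.05,0,0,0.426],[0,0,0,-0.05,0,0,0.426],[0,0,0,-0.05,0,0,0.426],[0,0,0,-0.05,0,0,0.426],[0,0,0,-0.05,0,0,0.426],[0,0,0,-0.05,0,0,0.426],[0,0,0,-0.05,0,0,0.426],[0,0,0,-0.05,0,0,0.426],[0,0.12,0.41,-0.05,0,0,0.426],[0,0.12,0.41,-0.05,0,0,0.426],[0,0.12,0.41,-0.05,0,0,0.426],[0,0.12,0.41,-0.05,0,0,0.426],[0,0.12,0.41,-0.05,0,0,0.426]])

```text
clock: 8.88
tcp_pos: [0.5074, 0.162, 0.1823]
orientation: [3.119, 0.368, -0.005]
contact_force: [0.2, -0.7, -0.1]
grip_width: -0.0002
```

```bash
cat > loc.py <<'E'
from h import *
from scipy.spatial.transform import Rotation as Ro
C=np.array([.652,.1847]);a=np.radians(13.35);R=np.array([[np.cos(a),-np.sin(a)],[np.sin(a),np.cos(a)]])
def rep():
    o=r.get_obs();p=o["tcp_pos"];M=Ro.from_rotvec(o["orientation"]).as_matrix()
    print("t",o["clock"],"tcp",p.round(4),"local",(R.T@(p[:2]-C)).round(4),"psi",np.degrees(np.arctan2(M[1,0],M[0,0])).round(2),"zax",M[:,2].round(3),"F",np.round(o["contact_force"],1),"j",np.round(o["joints"],2),"w",o["grip_width"])
E
python3 -c "
from loc import *
rep()
g=r.grab_frame('side');f=r.grab_frame('top');a=cv2.resize(f['pixels'][90:260,150:350],(400,340));b=cv2.resize(g['pixels'][90:260,180:380],(400,340))
cv2.imwrite('pics/p3.png',np.hstack([a,b])[:,:,::-1])"
```

```text
t 8.8833 tcp [0.5074 0.162  0.1823] local [-0.146   0.0113] psi 13.45 zax [-0.003 -0.001 -1.   ] F [ 0.2 -0.7 -0.1] j [-0.06  0.35 -0.44  1.93  0.19  0.91 -1.93] w -0.00016790361430296083
```

View pics/p3.png

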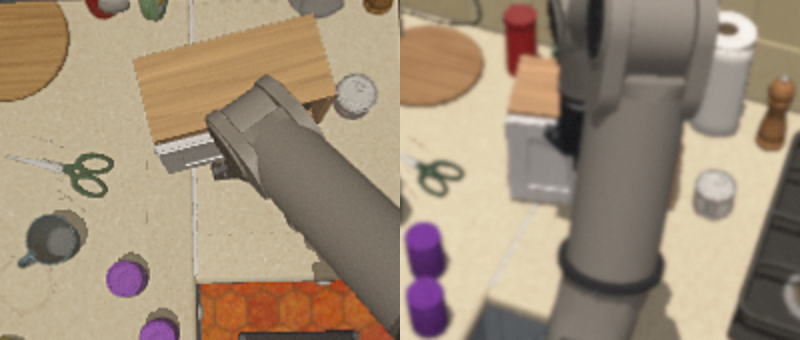

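Emit:
send_rows(deltas=[[0,0.1,0,0,0,0,0],[0,0.2,0,0,0,0,0],[0,0.24,0,0,0,0,0],[0,0.26,0,0,0,0,0],[0,0.27,0,0,0,0,0],[0,0.27,0,0,0,0,0]])

```text
clock: 9.48
tcp_pos: [0.5471, 0.1714, 0.1835]
orientation: [3.12, 0.365, -0.002]
contact_force: [-1.0, -0.4, 0.1]
grip_width: 0.0003
```

Emit:
send_rows(deltas=[[0,0.013,0,0,0,0,0],[0,0.02,0,0,0,0,0],[0,0.02,0,0,0,0,0]])

```text
clock: 9.73
tcp_pos: [0.5497, 0.1718, 0.1834]
orientation: [3.119, 0.365, -0.004]
contact_force: [-4.1, -2.4, 2.0]
grip_width: 0.0001
```

```bash
python3 -c "
from loc import *
rep()"
```

```text
t 9.7333 tcp [0.5497 0.1718 0.1834] local [-0.1025  0.011 ] psi 13.35 zax [-0.002 -0.001 -1.   ] F [-4.1 -2.4  2. ] j [-0.08  0.41 -0.43  1.83  0.21  0.94 -1.93] w 6.225485539226122e-05
```

Contact came where expected, at about 4.5 N. Pressing a little further.

Emit:
send_rows(deltas=[[0,0.013,0,0,0,0,0],[0,0.02,0,0,0,0,0],[0,0.02,0,0,0,0,0]])

```text
clock: 9.98
tcp_pos: [0.5519, 0.1724, 0.1832]
orientation: [3.119, 0.365, -0.006]
contact_force: [-6.0, -2.8, 2.8]
grip_width: 0.0002
```

Emit:
send_rows(deltas=[[0,0.01,0,0,0,0,0],[0,0.013,0,0,0,0,0],[0,0.013,0,0,0,0,0]])

```text
clock: 10.23
tcp_pos: [0.5519, 0.1726, 0.1826]
orientation: [3.118, 0.366, -0.013]
contact_force: [-11.3, -2.7, 3.0]
grip_width: -0.0002
```

Emit:
send_rows(deltas=[[0,-0.05,0,0,0,0,0],[0,-0.12,0,0,0,0,0],[0,-0.2,0,0,0,0,0],[0,-0.3,0,0,0,0,0],[0,-0.4,0,0,0,0,0],[0,-0.5,0,0,0,0,0],[0,-0.6,0,0,0,0,0],[0,-0.7,0,0,0,0,0],[0,-0.77,0,0,0,0,0],[0,-0.8,0,0,0,0,0],[0,-0.8,0,0,0,0,0],[0,-0.8,0,0,0,0,0]])

```text
clock: 11.23
tcp_pos: [0.4398, 0.146, 0.1842]
orientation: [-3.12, -0.365, -0.003]
contact_force: [1.0, 0.2, 0.3]
grip_width: -0.0
```

```bash
python3 -c "
from loc import *
rep()
g=r.grab_frame('side');f=r.grab_frame('top');a=cv2.resize(f['pixels'][90:260,180:330],(400,453));b=cv2.resize(g['pixels'][90:260,200:350],(400,453))
cv2.imwrite('pics/p4.png',np.hstack([a,b])[:,:,::-1])"
```

```text
t 11.2333 tcp [0.4398 0.146  0.1842] local [-0.2154  0.0114] psi 13.33 zax [ 0.002  0.    -1.   ] F [1.  0.2 0.3] j [-0.04  0.24 -0.47  2.08  0.14  0.85 -1.93] w -9.814115267882971e-06
```

View pics/p4.png

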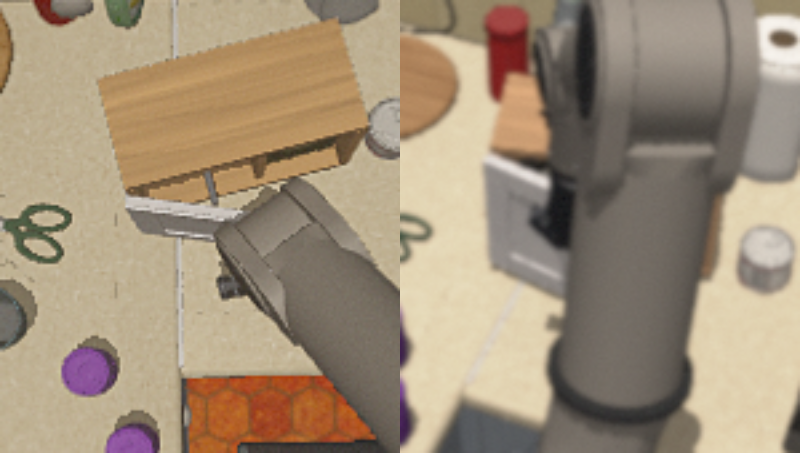

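```bash
python3 -c "
from loc import *
f=r.grab_frame('top')
P=onz(f,np.array([[128,197],[185,205],[240,212],[210,172],[215,204]])/2.667+[180,90],.216)[:,:2]
L=(P-C)@R;print(L.round(3));d=L[2]-L[0];print(np.arctan2(-d[0],-d[1]))
print(((onz(f,np.array([[210,172],[215,204]])/2.667+[180,90],.186)[:,:2]-C)@R).round(3))"
```

```text
[[-0.079  0.147]
 [-0.106  0.084]
 [-0.13   0.024]
 [-0.075  0.046]
 [-0.114  0.05 ]]
0.3930202354974048
[[-0.069  0.045]
 [-0.108  0.049]]
```

The door is ajar at about 0.39 rad, with its free-edge back corner near local (-0.143, -0.011) and the plunger at y of about 0.047. I'll go round the free edge and then in behind it.

Emit:
send_rows(deltas=[[0,0,0.15,0.03,0,0,0],[0,0,0.35,0.03,0,0,0],[0,0,0.48,0.03,0,0,0],[0,0,0.48,0.03,0,0,0],[0,0,0.48,0.03,0,0,0],[0,0.15,0.48,0.03,0,0,0],[0,0.35,0.48,0.03,0,0,0],[0,0.55,0.48,0.03,0,0,0],[0,0.7,0.48,0.03,0,0,0],[0,0.74,0.48,0.03,0,0,0],[0,0.74,0.48,0.03,0,0,0],[0,0.74,0.48,0.03,0,0,0]])

```text
clock: 12.38
tcp_pos: [0.5627, 0.1022, 0.1788]
orientation: [-3.12, -0.367, 0.002]
contact_force: [-0.6, 0.9, 0.2]
grip_width: -0.0003
```

```bash
python3 -c "
from loc import *
rep()
g=r.grab_frame('side');f=r.grab_frame('top');a=cv2.resize(f['pixels'][90:260,180:330],(400,453));b=cv2.resize(g['pixels'][90:260,200:350],(400,453))
cv2.imwrite('pics/p5.png',np.hstack([a,b])[:,:,::-1])"
```

```text
t 12.3833 tcp [0.5627 0.1022 0.1788] local [-0.1059 -0.0596] psi 13.41 zax [-0.002  0.    -1.   ] F [-0.6  0.9  0.2] j [ 0.02  0.41 -0.39  1.85  0.19  0.93 -1.8 ] w -0.0002899900283557296
```

View pics/p5.png

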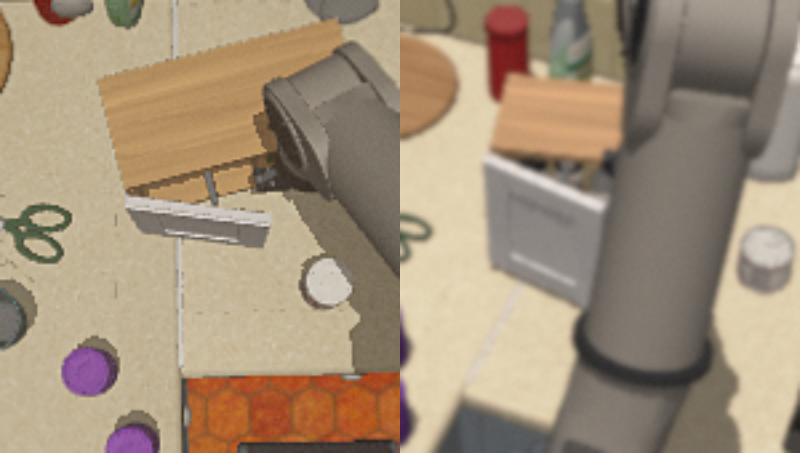

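The jam stands upright at crop (327,282), well off to the right. The finger is at the door's right, behind its free edge at (270,213). I'll work out the arc.

```bash
python3 -c "
from loc import *
f=r.grab_frame('top');p=onz(f,np.array([[327,282]])/2.667+[180,90],.094)[0];H=C+R@[-.076,.151]
print('jam',p,np.hypot(*(p[:2]-H)))
s=np.array([-.1059,.006]);h=np.array([-.076,.151])
for t in np.linspace(.4,1.68,17):
    e=np.array([-np.sin(t),-np.cos(t)]);n=np.array([np.cos(t),-np.sin(t)]);q=h+.15*e+(.011*abs(np.cos(t))+.0145*abs(np.sin(t)))*n-s
    print(t.round(2),(q[0]/.15).round(2),(-q[1]/.15).round(2))"
```

```text
jam [0.44567999 0.06543828 0.094     ] 0.2670696422449425
0.4 -0.09 -0.0
0.48 -0.17 -0.03
0.56 -0.24 -0.06
0.64 -0.3 -0.09
0.72 -0.37 -0.14
0.8 -0.43 -0.18
0.88 -0.49 -0.24
0.96 -0.55 -0.29
1.04 -0.6 -0.36
1.12 -0.65 -0.42
1.2 -0.69 -0.5
1.28 -0.73 -0.57
1.36 -0.76 -0.65
1.44 -0.78 -0.73
1.52 -0.79 -0.82
1.6 -0.8 -0.9
1.68 -0.81 -0.97
```

Emit:
send_rows(deltas=[[0,0,-0.08,0,0,0,0],[0,0,-0.18,0,0,0,0],[0,0,-0.28,0,0,0,0],[0,0,-0.38,0,0,0,0],[0,0,-0.44,0,0,0,0],[0,0,-0.44,0,0,0,0],[0,0,-0.44,0,0,0,0]])

```text
clock: 13.12
tcp_pos: [0.5481, 0.166, 0.1794]
orientation: [3.12, 0.367, 0.0]
contact_force: [-0.3, -0.7, -0.3]
grip_width: 0.0001
```

Emit:
send_rows(deltas=[[0,-0.05,0,0,0,0,0],[0,-0.09,0,0,0,0,0],[0,-0.13,-0.02,0,0,0,0],[0,-0.17,-0.03,0,0,0,0],[0,-0.24,-0.06,0,0,0,0],[0,-0.3,-0.09,0,0,0,0],[0,-0.37,-0.14,0,0,0,0],[0,-0.43,-0.18,0,0,0,0],[0,-0.49,-0.24,0,0,0,0],[0,-0.55,-0.29,0,0,0,0],[0,-0.6,-0.36,0,0,0,0],[0,-0.65,-0.42,0,0,0,0],[0,-0.69,-0.5,0,0,0,0],[0,-0.71,-0.54,0,0,0,0],[0,-0.73,-0.57,0,0,0,0],[0,-0.74,-0.6,0,0,0,0],[0,-0.76,-0.65,0,0,0,0],[0,-0.76,-0.65,0,0,0,0],[0,-0.76,-0.65,0,0,0,0]])

```text
clock: 14.7
tcp_pos: [0.4149, 0.2345, 0.1792]
orientation: [-3.12, -0.366, 0.0]
contact_force: [0.7, 0.0, -0.1]
grip_width: 0.0002
```

```bash
python3 -c "
from loc import *
rep()
g=r.grab_frame('side');f=r.grab_frame('top');a=cv2.resize(f['pixels'][90:260,180:330],(400,453));b=cv2.resize(g['pixels'][90:260,200:350],(400,453))
cv2.imwrite('pics/p6.png',np.hstack([a,b])[:,:,::-1])"
```

```text
t 14.7 tcp [0.4149 0.2345 0.1792] local [-0.2191  0.1032] psi 13.37 zax [-0.  0. -1.] F [ 0.7  0.  -0.1] j [-0.22  0.27 -0.49  2.05  0.17  0.86 -2.14] w 0.0002281442093978939
```

View pics/p6.png

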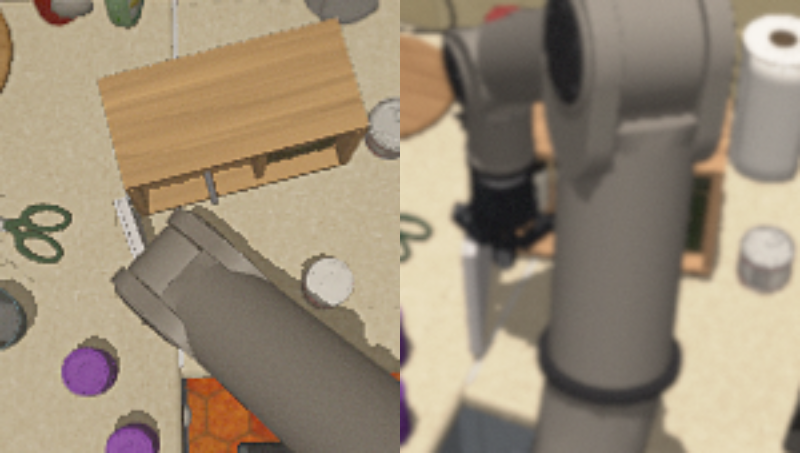

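The door follows the finger and is past about 1.4 rad. I'll finish slowly and draw back to the right.

Emit:
send_rows(deltas=[[0,-0.01,-0.05,0,0,0,0],[0,-0.02,-0.1,0,0,0,0],[0,-0.03,-0.15,0,0,0,0],[0,-0.03,-0.19,0,0,0,0],[0,-0.04,-0.23,0,0,0,0],[0,-0.04,-0.26,0,0,0,0],[0,-0.05,-0.29,0,0,0,0],[0,-0.05,-0.31,0,0,0,0],[0,-0.05,-0.32,0,0,0,0],[0,-0.05,-0.32,0,0,0,0],[0,-0.05,-0.28,0,0,0,0],[0,-0.05,-0.15,0,0,0,0],[0,-0.05,0.05,0,0,0,0],[0,-0.05,0.2,0,0,0,0],[0,-0.05,0.2,-0.2,0,0,0],[0,-0.05,0.2,-0.5,0,0,0],[0,-0.05,0.2,-0.8,0,0,0],[0,-0.05,0.2,-0.8,0,0,0]])

```text
clock: 16.3
tcp_pos: [0.4171, 0.205, 0.3057]
orientation: [-3.117, -0.364, -0.015]
contact_force: [1.1, 1.2, -0.2]
grip_width: 0.0004
```

Emit:
send_rows(deltas=[[0,0.2,1,0,0,0,0],[0,0.2,1,0,0,0,0],[0,0.2,1,0,0,0,0],[0,0.2,1,0,0,0,0],[0,0.2,1,0,0,0,0]])

```text
clock: 16.72
tcp_pos: [0.4802, 0.0574, 0.2987]
orientation: [3.12, 0.349, -0.001]
contact_force: [-0.0, 0.1, -0.4]
grip_width: 0.0
```

Emit:
send_rows(deltas=[[0,0,1,0,0,0,0],[0,0,1,0,0,0,0],[0,0,1,0,0,0,0],[0,0,1,0,0,0,0],[0,0,1,0,0,0,0]])

```text
clock: 17.13
tcp_pos: [0.5132, -0.0881, 0.2986]
orientation: [3.12, 0.351, -0.001]
contact_force: [0.1, 0.5, 0.6]
grip_width: 0.0001
```

Emit:
send_rows(deltas=[[0,0,1,0,0,0,0],[0,0,1,0,0,0,0],[0,0,1,0,0,0,0],[0,0,1,0,0,0,0],[0,0,1,0,0,0,0],[0,0,1,0,0,0,0]])

```text
clock: 17.63
tcp_pos: [0.5475, -0.2281, 0.2984]
orientation: [-3.12, -0.361, 0.002]
contact_force: [0.7, 1.1, 0.9]
grip_width: 0.0
```

```bash
python3 -c "
from loc import *
import pickle
rep()
g=r.grab_frame('side');f=r.grab_frame('top');pickle.dump(f,open('f1.pkl','wb'));a=cv2.resize(f['pixels'][90:260,150:300],(400,453));b=cv2.resize(g['pixels'][90:260,150:300],(400,453))
cv2.imwrite('pics/p7.png',np.hstack([a,b])[:,:,::-1])"
```

```text
t 17.6333 tcp [ 0.5475 -0.2281  0.2984] local [-0.197  -0.3775] psi 13.2 zax [-0.001  0.001 -1.   ] F [0.7 1.1 0.9] j [ 0.41  0.3  -0.15  1.68  0.05  1.16 -1.09] w 4.4211552048624486e-05
```

View pics/p7.png

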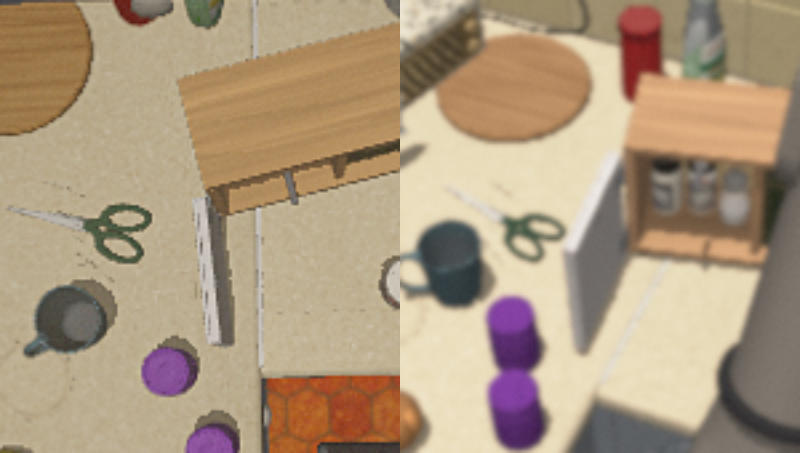

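```bash
python3 -c "
from loc import *
import pickle
f=pickle.load(open('f1.pkl','rb'))
im=f['pixels'][:,:,::1].astype(int);hsv=cv2.cvtColor(f['pixels'],cv2.COLOR_RGB2HSV)
m=((hsv[...,1]<35)&(hsv[...,2]>150)).astype(np.uint8);m[:162]=0;m[222:]=0;m[:,:218]=0;m[:,240:]=0
n,l,st,ce=cv2.connectedComponentsWithStats(m);k=1+np.argmax(st[1:,4]);print(st[k])
ys,xs=np.where(l==k);L=(onz(f,np.c_[xs,ys],.216)[:,:2]-C)@R
vx,vy,x0,y0=cv2.fitLine((L*1000).astype(np.float32),cv2.DIST_HUBER,0,.01,.01).ravel();d=np.array([vx,vy])*(-1 if vx>0 else 1)
print('angle',np.arctan2(-d[0],-d[1]),L.min(0),L.max(0))
P=(onz(f,np.array([[208,345],[219,344],[216,197],[195,200]])/2.667+[150,90],.216)[:,:2]-C)@R;print(P)
print('jam',onz(f,[[150+395/2.667,90+283/2.667]],.094))"
```

```text
[222 163  11  56 270]
angle 1.7094738 [-0.24706893  0.1493685 ] [-0.07491019  0.18944001]
[[-0.24800559  0.18897456]
 [-0.25009113  0.17634945]
 [-0.08175843  0.1378621 ]
 [-0.07888885  0.16275147]]
jam [[0.44475495 0.08099976 0.094     ]]
```

```bash
python3 -c "
from loc import *
r.hand_in();rep()"
```

```text
the job is handed in; nothing more can be done
the job is handed in; nothing more can be done
```

The cupboard is open and the job is handed in, at about 18 s on the clock. No verdict came back.

- **Clearing the swing:** The jam was the thing in the way, 166 mm from the hinge axis. I slid it about 110 mm to the right along the worktop with half-open fingertips. In the later pictures it stands upright, about 267 mm from the hinge axis, outside the 175 mm swing.
- **Opening the door:** I pressed the push spot until the stop was felt, at about 12 N, and the door sprang ajar to about 0.39 rad. A finger behind the free edge then swung it on.
- **Last checks:** A line fitted to the door's top edge in the top view gives about 1.71 rad. The limits are 1.57 rad for square and 1.75 rad for the stop. The mug, shears, purple jars and cupboard look unmoved. The tin looked unmoved in earlier pictures, but it and most of the jam were outside the last crop. The arm is clear of everything.
- **One disagreement:** A second position for the jam, taken at the cut-off edge of the last crop, came out about 15 mm off in y. I put that down to the crop and trusted the earlier full view. Either value is clear of the swing.

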